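Hang the drying rack on both snap hooks

ROBOT

A 6-joint arm with a two-finger parallel gripper is mounted at the origin on a cart in front of the work surface, level with it; the furniture and walls round the work are solid. World frame = base frame: x ahead of the robot, y to its left, z up, the work surface at z = 0. Lengths are in mm, angles in degrees, forces in N, time in s.
With the tool pointing down it reaches from about 350 to 850 mm from the base axis. Payload 8.1 kg.
Tool frame: the origin (TCP) lies midway between the tips of the shut fingers; the grasp point (between the pads) lies 19 mm behind it; z points along the fingers, y is the line along which they close (so a half turn about z gives the same grasp; the last joint's range is limited). The gripper opens to 85 mm and grips with 20 to 120 N. Pads are 22 mm wide; open, the fingers measure 114 mm over their backs; the gripper's body (76 mm by 85 mm) begins 54 mm behind the grasp point. The pads swing forward as they close: fully open they stand 13 mm farther back than shut.
Start: joints at [-79.435, 7.471, 85.268, -0, 87.261, -4.893], TCP at [159.943, -578.294, 231.292] pointing down, gripper open.
Joint ranges: [-169.43, 169.43], [-51.17, 129.36], [1.28, 143.12], [-76.62, 256.62], [0, 156.53], [-152.29, 152.29]. Speed limits (degrees/s): [136.94, 136.94, 159.86, 180, 180, 180].

INTERFACE

Orientations are given as [roll, pitch, yaw] about the fixed x, y, z axes, in that order (R = Rz(yaw) Ry(pitch) Rx(roll)).
In Python, from bench import r gives the robot as it stands.
- The arm moves only by the tool step_arm, never from a script. Its arguments are lists of equal length, an entry for each row: "delta_pos": the shift along the world's x, y, z in units of 200 mm (1.0 is 200 mm), a list of three; "spin": the turn about the world's z in units of 180 degrees (1.0 is 180 degrees). In form: {"delta_pos": [[dx, dy, dz], ...], "spin": [spin, ...]}. A call has 1 to 8 rows; each row shifts and turns the commanded pose from where the row before left it; what a row does not reach is not made up. A row lasts 1/8 s, in which the tool goes at most 62.5 mm and 10.7 degrees, less where a joint would pass 70% of its speed; a pose out of reach is approached as far as the arm can. A call with a number of a shift or a turn outside -1 to 1 is refused whole. A call with a gripper value outside its range is refused whole. "gripper" is the opening, from -1 (shut) to 1 (fully open), set as the call begins (left out, the last holds). The fingers move at their own pace and stop on an object; "squeeze" is the grip in N (left out, the last holds). Time passes only in rows, so rows that do not move let the fingers close. It gives the time, the measured TCP pose, the force, the opening and the grip force at its end, in the units of the state.
- r.sense(): the state, without advancing time (a new reading comes with each control period).
- r.snapshot(name): name is "scene" or "top" or "wrist"; returns a dict with "pixels" (400x640x3 uint8, blue, green, red), "fx", "fy", "cx", "cy" (pixels), "camera_from_world" (4x4, takes a point from world to camera coordinates). Camera axes: x right, y up, looking along -z (the intrinsics and any distortion apply to the point x, -y, -z); pixel columns grow to the right and rows downward; lengths in mm; the calibration is good to about 2 mm. A picture is of the moment at which its call begins. There is no depth.
- r.hand_in(): hands the job in; it is judged then, once.
The state is a dict: "time": time; "joint_pos": joint angles; "qd": joint speeds; "joint_efforts": joint torques, N m; "tool_pos": TCP position; "tcp_rot": TCP orientation; "ft_force": force on the tool from outside, world axes, zero at the start; "wrist_torque": the same for the moment, N m; "finger_gap": finger opening in mm; "grip_force": force on a finger pad.
Only numpy, scipy, OpenCV 4.12 (cv2) and the standard library are available. Lean on these libraries where they do the work, as an engineer would, in place of code of your own. Each camera call takes 0.05 s, during which the arm holds its last target. There are 200 camera calls.

TASK

Pick the drying rack up by its orange grip and hang its bar on the two blue hooks of the stand, coming in from the front of the hooks with the tray beneath them: press it gently down through both sprung gates until the bar lies on both hook seats. Before letting go, pull it gently up so that both gates are felt to hold, then set it back down on both seats and release it. Do not slam or force the rack on the stand, keep it upright, and leave the other things on the bench where they are.

Things in the scene. Friction and masses are not known exactly. Their poses are not given: they have to be found in the camera images.
- rack_grip (a point): Centre of the drying rack's orange grip, a block 16 mm thick (rack x) by 52 mm (y) by 50 mm high; hold it across the 16 mm. The loose rack, 0.2 to 0.4 kg, stands upright. Its round steel bar, 10 mm thick, along y from -100 to +100 mm, has its axis 30 mm below this point. The rack is the same either way round.
- rack: The whole rack; origin at the centre of the underside of its white tray, 150 mm below the grip's centre, axes as the grip's, z up. Tray 56 mm (x) by 206 mm (y) by 16 mm; wire A-shaped ends at y = +-100 mm carry the bar. Lowered straight down its tray would hit the hooks: bring it in level from the stand's front (-x), the bar passing above the hook rims and the tray (its top 104 mm below the bar's axis) beneath the hooks.
- stand: Fixed stand; origin on the bench top straight below the midpoint of the two hook seats; x points back to the mast and crossbar 55 to 75 mm behind, y along the line of hooks. Base 145 x 190 x 12 mm. The mast is clamped at a height that differs each time and is not measured: the axis of a seated bar lies 165 to 190 mm above the bench, equal on both hooks; feel or look for it.
- below_left (a point): Point on the stand's base plate straight below the left blue hook's seat, 70 mm to the stand's +y, 12 mm above the bench. Hooks are 14 mm wide (y) and open upward: mouth about 40 mm wide (x) with rims 30 mm above the seated bar's axis, narrowing to a 13 mm throat with a black seat at its bottom; the hook's underside is 14 mm below that axis.
- below_right (a point): Same point below the right hook, at the stand's -y. Across each throat a steel gate, hinged at the back, is sprung shut; it swings only down and snaps back over the bar. The bar meets it some 20 mm above its seated place; pushing through both takes 6 to 15 N, more than the rack's weight. Under the gates the bar can rise 5 to 8 mm until they stop it. The stand bears 40 N.
- sample_pot: Bystander: small white capped pot, 49 mm across, 52 mm high, behind the work; origin at its underside.
- tan_arch: Bystander: tan printed dental arch model, 57 x 66 x 21 mm, near the front edge; origin at its underside.
- putty: Bystander: cream tub with blue lid, 67 mm across, 48 mm high, behind the work; origin at its underside.
- steel_block: Bystander: ground steel block with small holes, 40 x 50 x 25 mm, near the front edge; origin at its underside.

How it is judged:
By the outcome, as a careful person would: the job done as asked, in the order asked, and still so for the second after the job is handed in, with the robot touching nothing.
It also fails if it takes over 64 s, if anything falls off the work surface, if the arm or the gripper's body presses on something with over 40 N, if the wrist force passes 120 N, or if a joint passes its speed limit or range.

## Working session

There is one attempt and no reset: what is moved stays moved. The work goes in short steps, Python scripts to look and compute and a tool call to move; the robot and the scene stay as the last step left them, time stands still between calls to the robot, and variables do not carry over. Pictures are saved under pics/ and viewed, at most 10 in all, crops included, and the job is handed in when it is done.

Besides the shell and the picture viewer there is one more tool, called after ">>>" as name(argument=value, ...), one argument or row to a line, values as JSON. step_arm: Moves the arm, as the interface text tells. Shifts and turns lie within -1 to 1; 1 stands for 200 mm of shift or 180 degrees of turn. Its arguments: {"type":"object","properties":{"delta_pos":{"type":"array","items":{"type":"array","items":{"type":"number","minimum":-1,"maximum":1}}},"spin":{"type":"array","items":{"type":"number","minimum":-1,"maximum":1}},"gripper":{"type":"number"},"squeeze":{"type":"number"}},"required":["delta_pos","spin"]}

```bash
mkdir -p pics && ls && python3 - <<'E'
from bench import r
import cv2
for n in("scene","top"):
    s=r.snapshot(n);cv2.imwrite(f"pics/{n}1.png",s["pixels"]);print(n,s["fx"],s["cx"],s["cy"],[k for k in s]);print(s["camera_from_world"])
print(r.sense())
E
```

```text
pics
scene 518.074081476911 317.77978166175484 194.86392645885655 ['pixels', 'fx', 'fy', 'cx', 'cy', 'camera_from_world']
[[-6.99963303e-01 -7.14010915e-01  1.54850765e-02  3.88242569e+02]
 [ 5.09980042e-01 -4.84532482e-01  7.10738089e-01 -3.62898347e+02]
 [-4.99971731e-01  5.05387660e-01  7.03286273e-01 -1.16638887e+03]
 [ 0.00000000e+00  0.00000000e+00  0.00000000e+00  1.00000000e+00]]
top 450.6489110034491 321.5438856756613 197.86328281693181 ['pixels', 'fx', 'fy', 'cx', 'cy', 'camera_from_world']
[[ 1.70902609e-02 -9.99833569e-01 -6.38409275e-03 -2.43452280e+01]
 [ 9.95696288e-01  1.64371709e-02  9.12070226e-02 -5.73306223e+02]
 [-9.10869065e-02 -7.91536927e-03  9.95811489e-01 -1.25875782e+03]
 [ 0.00000000e+00  0.00000000e+00  0.00000000e+00  1.00000000e+00]]
{'time': 0.1, 'joint_pos': array([-7.94334536e+01,  7.51027277e+00,  8.53234999e+01,  9.15259464e-04,
        8.72605463e+01, -4.89212007e+00]), 'qd': array([ 0.09341583, -0.13078123, -0.09696208, -0.03644648, -0.05756645,
       -0.0871249 ]), 'joint_efforts': array([ 1.27937157e-03, -5.70948815e+01, -5.01943052e+01, -1.06044813e-04,
        8.00335634e-03,  3.20298966e-05]), 'tool_pos': array([ 159.8725277 , -577.80118144,  230.35020871]), 'tcp_rot': array([-1.79906103e+02, -8.95431279e-03,  1.54586146e+01]), 'ft_force': array([ 0.07915541,  0.58180831, -0.28318888]), 'wrist_torque': array([-0.02122079,  0.0041598 , -0.0156964 ]), 'grip_force': 0.0, 'finger_gap': 85.66081424386817}
```

View pics/scene1.png

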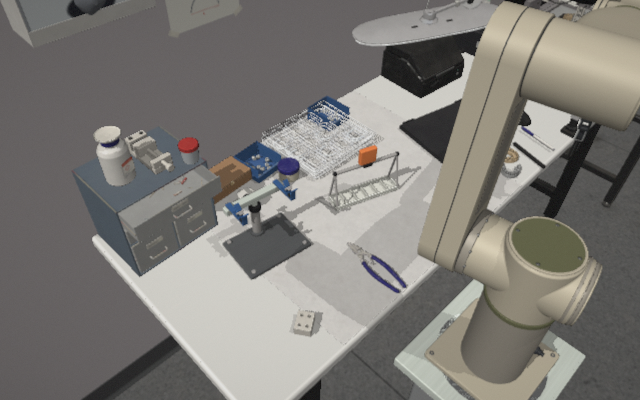

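View pics/top1.png

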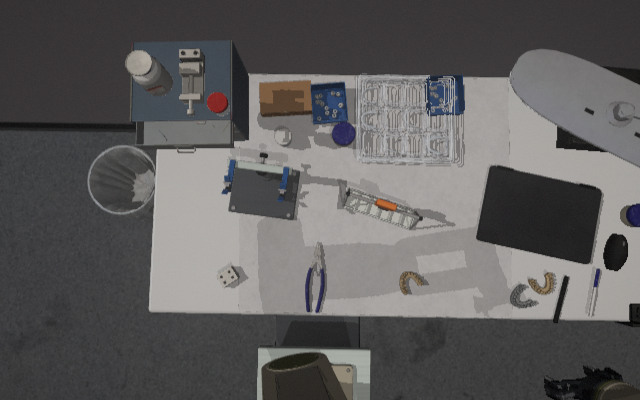

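The scene picture shows the rack with its grip at about (368,155), and the stand's hooks at about (240,212) and (292,192). In the top picture the grip is at about (386,204), and the hooks at about (229,183) and (284,190). I'll zoom in on both.

```bash
python3 - <<'E'
import cv2,numpy as np
t=cv2.imread("pics/top1.png");s=cv2.imread("pics/scene1.png")
a=cv2.resize(t[145:225,215:315],(800,640),interpolation=cv2.INTER_CUBIC)[:600]
cv2.imwrite("pics/tc.png",a)
cv2.imwrite("pics/sc.png",cv2.resize(s[165:285,210:330],(600,600),interpolation=cv2.INTER_CUBIC))
for n,i in(("top",t),("scene",s)):
    h=cv2.cvtColor(i,cv2.COLOR_BGR2HSV)
    for c,lo,hi in(("or",(5,180,120),(16,255,255)),("blue",(98,130,70),(116,255,255))):
        m=cv2.inRange(h,lo,hi);k,l,st,ce=cv2.connectedComponentsWithStats(m)
        for q in range(1,k):
            if st[q,4]>8:print(n,c,st[q],ce[q].round(1))
E
```

```text
top or [377 200  19   9  65] [385.7 203.8]
top blue [462  76   1  10  10] [462.   80.5]
top blue [428  79   2   9  11] [428.3  83.1]
top blue [456  81   2  15  27] [456.5  88.2]
top blue [431  82  10   4  18] [435.   83.6]
top blue [429  86  15  24 147] [436.8  96.1]
top blue [312  88  36  33 452] [333.7 101.1]
top blue [463  90   1   9   9] [463.  94.]
top blue [312  99  14  19  88] [317.5 109.7]
top blue [456 101   3  10  26] [456.9 105.9]
top blue [436 109   6   3  18] [438.5 110. ]
top blue [328 115   5   8  21] [329.7 118.5]
top blue [225 161  10  20  92] [230.4 170.5]
top blue [280 168   9  21 105] [284.1 178.4]
scene blue [323  97  26  17 135] [337.2 104.7]
scene blue [308 103  21  19  90] [318.5 113.6]
scene blue [308 114   3   5   9] [308.6 116.1]
scene blue [336 121   5   5  11] [338.1 123.4]
scene blue [235 142  46  24 504] [258.2 153.9]
scene blue [248 162  10   5  15] [252.5 163.8]
scene blue [251 166  27  16 132] [260.6 173.9]
scene blue [274 180  21  20 124] [285.1 188.5]
scene blue [226 203  21  22 143] [236.9 212. ]
```

View pics/tc.png

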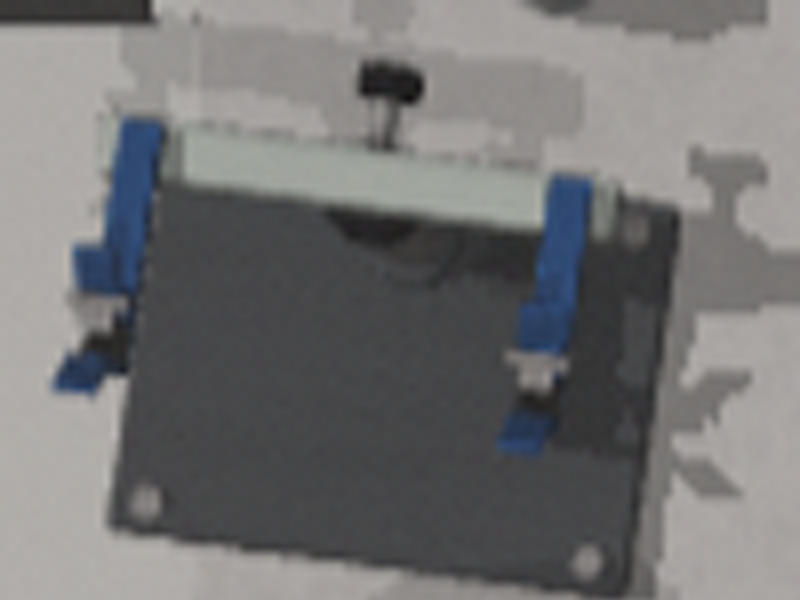

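View pics/sc.png

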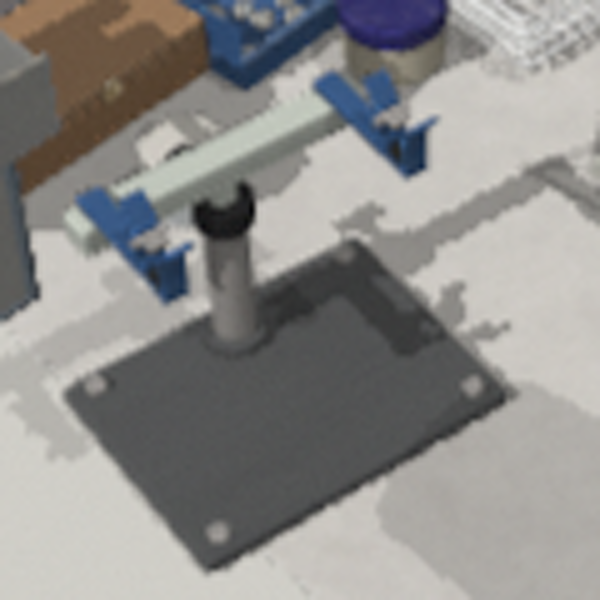

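The crops show the base corners, the hook lips and the grey gates clearly. Next I'll crop the rack in both views.

```bash
cat > h.py <<'E'
import numpy as np,cv2,pickle,os
from bench import r
def snap(n,f=None):
    s=r.snapshot(n)
    if f: cv2.imwrite(f,s["pixels"])
    return s
def ray(s,p):
    M=np.array(s["camera_from_world"]);R=M[:3,:3]
    d=R.T@np.array([(p[0]-s["cx"])/s["fx"],-(p[1]-s["cy"])/s["fy"],-1]);return -R.T@M[:3,3],d
def plane(s,p,z): c,d=ray(s,p);return c+d*(z-c[2])/d[2]
def tri(s1,p1,s2,p2):
    a,u=ray(s1,p1);b,v=ray(s2,p2)
    k=np.linalg.lstsq(np.c_[u,-v],b-a,rcond=None)[0]
    P,Q=a+u*k[0],b+v*k[1];return (P+Q)/2,np.linalg.norm(P-Q)
def proj(s,P):
    M=np.array(s["camera_from_world"]);c=M[:3,:3]@P+M[:3,3];return s["cx"]+s["fx"]*c[0]/-c[2],s["cy"]-s["fy"]*c[1]/-c[2]
E
python3 - <<'E'
from h import *
T=snap("top");S=snap("scene")
tc=lambda u,v:(215+(u+.5)/8-.5,145+(v+.5)/8-.5)
sc=lambda u,v:(210+(u+.5)/5-.5,165+(v+.5)/5-.5)
print("base top: FL,FR,BR",*[plane(T,tc(*p),12).round(1) for p in((112,525),(628,597),(680,208))])
print("base scene: BL,FL,FR,BR",*[plane(S,sc(*p),12).round(1) for p in((68,393),(208,566),(510,392),(355,240))])
print("lip L",tri(T,tc(75,391),S,sc(181,247)),"R",tri(T,tc(520,452),S,sc(428,122)))
for n,s in(("T",T),("S",S)):
    h=cv2.cvtColor(s["pixels"],cv2.COLOR_BGR2HSV);m=cv2.inRange(h,(4,140,90),(18,255,255))
    k,l,st,ce=cv2.connectedComponentsWithStats(m)
    for q in range(1,k):
        if st[q,4]>20:print(n,st[q],ce[q].round(1))
a=cv2.resize(T["pixels"][175:235,335:431],(800,500),interpolation=cv2.INTER_CUBIC)
cv2.imwrite("pics/rt.png",a)
a=cv2.resize(S["pixels"][140:215,315:415],(800,600),interpolation=cv2.INTER_CUBIC)
cv2.imwrite("pics/rs.png",a)
E
```

```text
base top: FL,FR,BR [534.9 252.5  12. ] [512.1  66.1  12. ] [653.4  50.5  12. ]
base scene: BL,FL,FR,BR [670.  238.1  12. ] [531.6 255.8  12. ] [508.7  68.3  12. ] [648.8  54.3  12. ]
lip L (array([565.32027871, 226.08593456, 196.80409127]), np.float64(0.76507892050375)) R (array([548.29319273,  87.43704146, 196.83728756]), np.float64(0.20476713859462795))
T [375 199  22  12 145] [385.7 204.5]
S [359 146  18  19 270] [367.3 155.1]
```

View pics/rt.png

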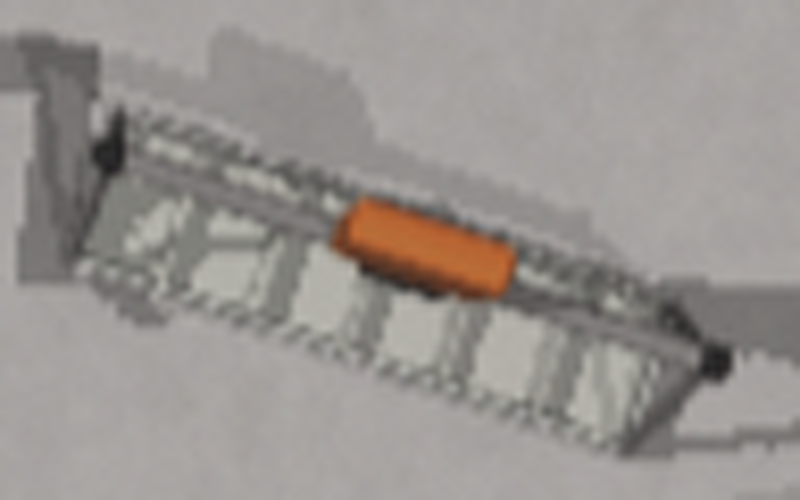

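View pics/rs.png

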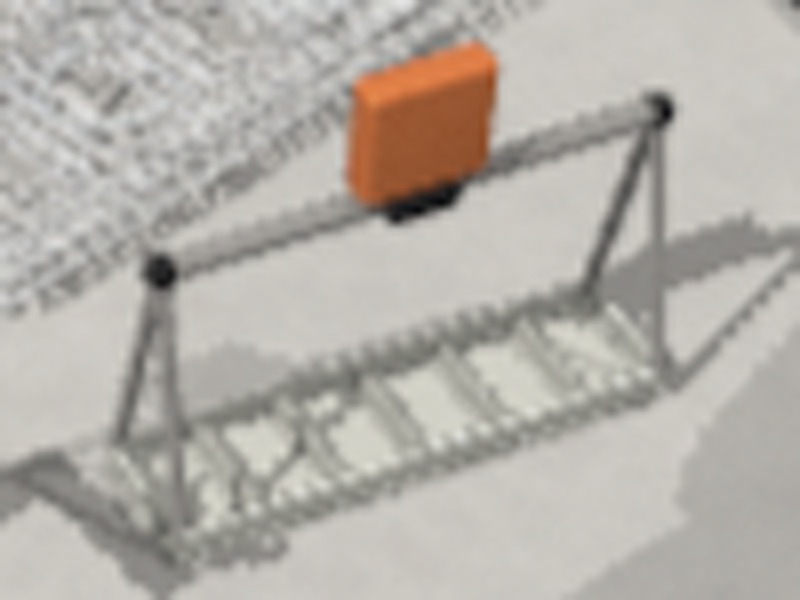

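Both ends of the bar are visible: in the top crop at (108,152) and (715,360), in the scene crop at (160,270) and (657,108).

```bash
python3 - <<'E'
from h import *
T=snap("top");S=snap("scene")
tc=lambda u,v:(335+(u+.5)/8.3333-.5,175+(v+.5)/8.3333-.5)
sc=lambda u,v:(315+(u+.5)/8-.5,140+(v+.5)/8-.5)
a,e=tri(T,tc(108,152),S,sc(160,270));b,f=tri(T,tc(715,360),S,sc(657,108))
print(a.round(1),b.round(1),e,f,"mid",((a+b)/2).round(1),"len",np.linalg.norm(a-b),"yaw",np.degrees(np.arctan2(-(a-b)[0],(a-b)[1])))
# grip top face centre at z=175
print("grip top", plane(T,tc(433,236),175).round(1))
# throat checks: black seat/gate at stand candidates
x=np.array([.9925,-.122,0]);y=np.array([.122,.9925,0]);o=np.array([576.7,154.3,0])
for n,s,(ox,oy,k) in(("T",T,(215,145,8)),("S",S,(210,165,5))):
    for yy in(70,-70):
        print(n,yy,[tuple(((np.array(proj(s,o+y*yy+x*xx+[0,0,z]))+.5-[ox,oy])*k).round()) for xx,z in((-20,197),(20,197),(0,167),(0,187),(65,167))])
E
```

```text
[579.  -84.3 120.5] [ 516.9 -276.1  119.6] 1.4899906667486014 0.026084781900857806 mid [ 547.9 -180.2  120. ] len 201.55928976386159 yaw -17.956782487814102
grip top [ 550.  -179.5  175. ]
T 70 [(np.float64(74.0), np.float64(390.0)), (np.float64(95.0), np.float64(263.0)), (np.float64(105.0), np.float64(338.0)), (np.float64(91.0), np.float64(331.0)), (np.float64(137.0), np.float64(138.0))]
T -70 [(np.float64(521.0), np.float64(453.0)), (np.float64(540.0), np.float64(325.0)), (np.float64(540.0), np.float64(398.0)), (np.float64(534.0), np.float64(392.0)), (np.float64(570.0), np.float64(198.0))]
S 70 [(np.float64(182.0), np.float64(247.0)), (np.float64(137.0), np.float64(198.0)), (np.float64(165.0), np.float64(266.0)), (np.float64(161.0), np.float64(237.0)), (np.float64(95.0), np.float64(188.0))]
S -70 [(np.float64(429.0), np.float64(122.0)), (np.float64(381.0), np.float64(77.0)), (np.float64(406.0), np.float64(143.0)), (np.float64(405.0), np.float64(114.0)), (np.float64(333.0), np.float64(71.0))]
```

>>> step_arm(
  delta_pos=[
    [0.1214,0.1245,0],
    [0.1214,0.1245,0],
    [0.1214,0.1245,0],
    [0.1214,0.1245,0],
    [0.1214,0.1245,0],
    [0.1214,0.1245,0],
    [0.1214,0.1245,0],
    [0.1214,0.1245,0],
  ],
  spin=[0.0196,0.0196,0.0196,0.0196,0.0196,0.0196,0.0196,0.0196],
  gripper=0.18,
  squeeze=50,
)

```text
time: 1.3
tool_pos: [354.9, -378.2, 231.3]
tcp_rot: [180.0, 0.0, 43.8]
ft_force: [0.3, -0.3, -0.2]
finger_gap: 50.3
grip_force: 0.0
```

>>> step_arm(
  delta_pos=[
    [0.1214,0.1245,0],
    [0.1214,0.1245,0],
    [0.1214,0.1245,0],
    [0.1214,0.1245,0],
    [0.1214,0.1245,0],
    [0.1214,0.1245,0],
    [0.1214,0.1245,0],
    [0.1214,0.1245,0],
  ],
  spin=[0.0196,0.0196,0.0196,0.0196,0.0196,0.0196,0.0196,0.0196],
)

```text
time: 2.3
tool_pos: [549.1, -179.0, 231.3]
tcp_rot: [180.0, 0.0, 72.0]
ft_force: [0.2, -0.7, -0.2]
finger_gap: 50.1
grip_force: 0.0
```

>>> step_arm(
  delta_pos=[
    [0,0,0],
    [0,0,0],
  ],
  spin=[0,0],
)

```text
time: 2.55
tool_pos: [548.1, -180.1, 231.1]
tcp_rot: [-180.0, 0.0, 71.9]
ft_force: [-0.2, 0.2, 1.0]
finger_gap: 50.4
grip_force: 0.0
```

```bash
python3 - <<'E'
from h import *
W=snap("wrist","pics/w1.png")
h=cv2.cvtColor(W["pixels"],cv2.COLOR_BGR2HSV);m=cv2.inRange(h,(4,140,90),(18,255,255))
k,l,st,ce=cv2.connectedComponentsWithStats(m)
for q in range(1,k):
    if st[q,4]>60:
        print(st[q],ce[q].round(1));c=np.argwhere(l==q)[:,::-1].astype(np.float32)
        for p in cv2.boxPoints(cv2.minAreaRect(c)):print(plane(W,p,175).round(1))
print(r.sense()["tool_pos"],r.sense()["tcp_rot"])
E
```

```text
[ 314  170   23   87 1903] [324.9 213.3]
[ 553.3 -143.5  175. ]
[ 566.3 -147.7  175. ]
[ 548.3 -204.8  175. ]
[ 534.1 -200.2  175. ]
[ 547.88792565 -180.47881173  231.17556306] [-1.79976591e+02  2.14435245e-02  7.18443233e+01]
```

View pics/w1.png

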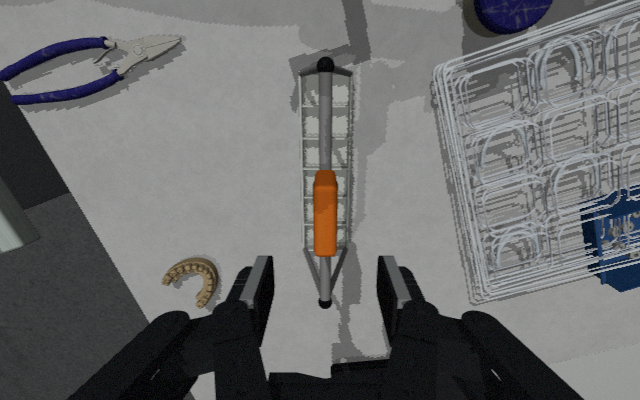

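The wrist view shows the grip at about (325,213), centred between the pads and lined up with them. Next I descend and grip.

>>> step_arm(
  delta_pos=[
    [0,0.001,-0.061],
    [0,0.001,-0.061],
    [0,0.001,-0.061],
    [0,0.001,-0.061],
    [0,0.001,-0.061],
    [0,0,-0.061],
    [0,0,-0.061],
    [0,0,-0.061],
  ],
  spin=[0,0,0,0,0,0,0,0],
)

```text
time: 3.6
tool_pos: [548.4, -178.9, 132.9]
tcp_rot: [180.0, 0.0, 71.9]
ft_force: [0.2, 0.1, -0.1]
finger_gap: 50.4
grip_force: 0.0
```

>>> step_arm(
  delta_pos=[
    [0,0,0],
    [0,0,0],
    [0,0,0],
    [0,0,0],
    [0,0,0],
    [0,0,0],
  ],
  spin=[0,0,0,0,0,0],
  gripper=-1,
  squeeze=60,
)

```text
time: 4.35
tool_pos: [548.6, -178.9, 134.1]
tcp_rot: [180.0, 0.0, 71.9]
ft_force: [-0.7, -0.3, 1.2]
finger_gap: 15.4
grip_force: 58.8
```

>>> step_arm(
  delta_pos=[
    [0,0,0.03],
    [0,0,0.06],
    [0,0,0.06],
    [0,0,0.06],
    [0,0,0.06],
    [0,0,0.06],
    [0,0,0.06],
    [0,0,0.06],
  ],
  spin=[0,0,0,0,0,0,0,0],
)

```text
time: 5.35
tool_pos: [548.4, -178.9, 224.5]
tcp_rot: [180.0, 0.0, 71.9]
ft_force: [-0.3, 0.0, -2.9]
finger_gap: 15.3
grip_force: 58.5
```

>>> step_arm(
  delta_pos=[
    [-0.02,0.07,0.005],
    [-0.04,0.145,0.005],
    [-0.04,0.145,0],
    [-0.04,0.145,0],
    [-0.04,0.145,0],
    [-0.04,0.145,0],
    [-0.04,0.145,0],
    [-0.04,0.145,0],
  ],
  spin=[0,0.005,0.006,0.006,0.006,0.006,0.006,0.006],
)

```text
time: 6.35
tool_pos: [487.3, 39.8, 225.1]
tcp_rot: [-179.9, -0.0, 79.3]
ft_force: [1.1, -0.4, -2.9]
finger_gap: 15.2
grip_force: 58.7
```

>>> step_arm(
  delta_pos=[
    [-0.04,0.145,0],
    [-0.04,0.145,0],
    [-0.035,0.145,0],
    [-0.025,0.12,0],
    [-0.015,0.1,0],
    [0,0,0],
    [0,0,0],
  ],
  spin=[0.006,0.006,0.006,0.0027,0,0,0],
)

```text
time: 7.22
tool_pos: [456.9, 169.0, 225.3]
tcp_rot: [-180.0, 0.0, 83.0]
ft_force: [-1.0, 0.3, -3.2]
finger_gap: 15.7
grip_force: 58.7
```

```bash
python3 - <<'E'
from h import *
T=snap("top");S=snap("scene")
a=cv2.resize(T["pixels"][145:235,205:315],(733,600),interpolation=cv2.INTER_CUBIC)
cv2.imwrite("pics/t3.png",a)
cv2.imwrite("pics/s3.png",cv2.resize(S["pixels"][160:280,210:370],(800,600),interpolation=cv2.INTER_CUBIC))
print(r.sense()["tool_pos"],r.sense()["tcp_rot"],r.sense()["ft_force"],r.sense()["wrist_torque"])
E
```

```text
[457.28478384 168.62315517 225.52710901] [-1.79987621e+02  1.79290855e-02  8.29839492e+01] [-0.57354916 -0.59268    -2.46970161] [ 0.00599949  0.02162441 -0.04486007]
```

View pics/s3.png

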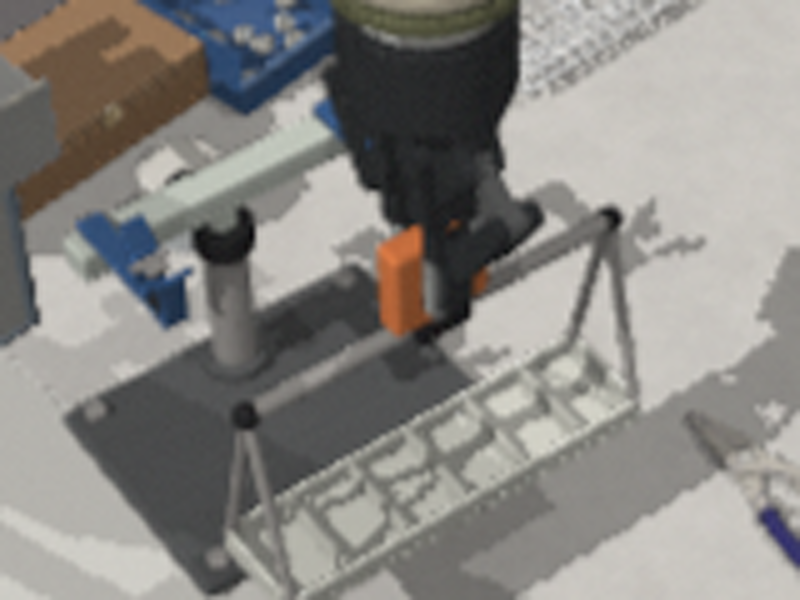

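The scene picture shows the rack held level in front of the stand, with the bar ends at crop pixels (245,415) and (610,217). I'll check them against the arm's pose.

```bash
python3 - <<'E'
from h import *
S=snap("scene")
sc=lambda u,v:(210+(u+.5)/5-.5,160+(v+.5)/5-.5)
a=plane(S,sc(245,415),212);b=plane(S,sc(610,217),212);d=a-b
print(a,b,(a+b)/2,np.linalg.norm(d),np.degrees(np.arctan2(-d[0],d[1])))
E
```

```text
[468.62660727 267.54267538 212.        ] [443.85198624  68.21711576 212.        ] [456.23929675 167.87989557 212.        ] 200.85930539873098 -7.0850852954453565
```

>>> step_arm(
  delta_pos=[
    [0.05,-0.006,0],
    [0.05,-0.006,0],
    [0.05,-0.006,0],
    [0.05,-0.006,0],
    [0.05,-0.006,0],
    [0.05,-0.006,0],
    [0.05,-0.006,0],
    [0.05,-0.006,0],
  ],
  spin=[0,0,0,0,0,0,0,0],
)

```text
time: 8.38
tool_pos: [538.1, 159.5, 225.7]
tcp_rot: [-180.0, 0.0, 83.0]
ft_force: [0.3, 0.2, -2.8]
finger_gap: 15.4
grip_force: 58.8
```

>>> step_arm(
  delta_pos=[
    [0.05,-0.006,0],
    [0.05,-0.006,0],
    [0.05,-0.006,0],
    [0.045,-0.006,0],
    [0,0,0],
    [0,0,0],
    [0,0,0],
  ],
  spin=[0,0,0,0,0,0,0],
)

```text
time: 9.25
tool_pos: [576.2, 154.8, 225.7]
tcp_rot: [-180.0, -0.0, 83.0]
ft_force: [0.5, -0.1, -3.1]
finger_gap: 15.5
grip_force: 58.9
```

```bash
python3 - <<'E'
from h import *
T=snap("top");S=snap("scene")
a=cv2.resize(T["pixels"][150:210,210:310],(800,480),interpolation=cv2.INTER_CUBIC)
b=cv2.resize(S["pixels"][165:245,210:310],(800,640),interpolation=cv2.INTER_CUBIC)
cv2.imwrite("pics/t4.png",a);cv2.imwrite("pics/s4.png",b[:600])
print(r.sense()["tool_pos"],r.sense()["ft_force"])
E
```

```text
[576.23468799 154.80076193 225.79589422] [ 0.09433796  0.48489336 -2.08593304]
```

View pics/s4.png

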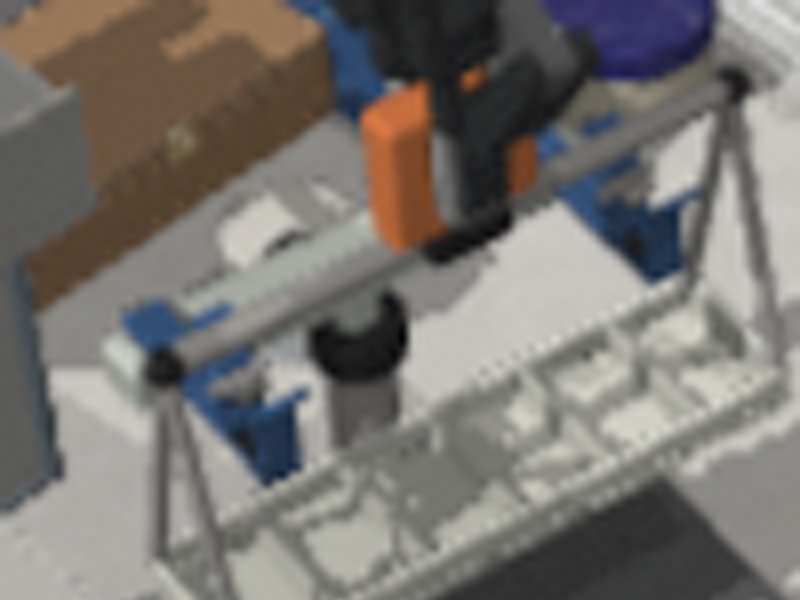

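The bar lies above both hook mouths and nothing touches. Now I lower it, reading the force as it goes.

>>> step_arm(
  delta_pos=[
    [0,0,-0.015],
    [0,0,-0.015],
    [0,0,-0.015],
    [0,0,-0.015],
    [0,0,-0.015],
    [0,0,-0.015],
    [0,0,0],
    [0,0,0],
  ],
  spin=[0,0,0,0,0,0,0,0],
)

```text
time: 10.35
tool_pos: [576.5, 154.7, 207.8]
tcp_rot: [180.0, -0.0, 83.0]
ft_force: [0.1, 0.6, -3.5]
finger_gap: 15.2
grip_force: 58.8
```

>>> step_arm(
  delta_pos=[
    [0,0,-0.005],
    [0,0,-0.005],
    [0,0,-0.005],
    [0,0,-0.005],
    [0,0,0],
  ],
  spin=[0,0,0,0,0],
)

```text
time: 10.98
tool_pos: [576.4, 154.7, 203.5]
tcp_rot: [-180.0, 0.0, 83.0]
ft_force: [0.1, -0.2, -3.3]
finger_gap: 15.1
grip_force: 58.8
```

>>> step_arm(
  delta_pos=[
    [0,0,-0.005],
    [0,0,-0.005],
    [0,0,-0.005],
    [0,0,0],
  ],
  spin=[0,0,0,0],
)

```text
time: 11.48
tool_pos: [576.3, 154.7, 200.5]
tcp_rot: [-180.0, 0.0, 83.0]
ft_force: [-0.3, -0.7, -3.1]
finger_gap: 15.6
grip_force: 58.8
```

>>> step_arm(
  delta_pos=[
    [0,0,-0.005],
    [0,0,-0.005],
    [0,0,0],
  ],
  spin=[0,0,0],
)

```text
time: 11.85
tool_pos: [576.5, 154.8, 199.1]
tcp_rot: [180.0, -0.0, 83.0]
ft_force: [-1.8, -1.2, 2.7]
finger_gap: 16.0
grip_force: 59.5
```

>>> step_arm(
  delta_pos=[
    [0,0,-0.005],
    [0,0,-0.005],
    [0,0,0],
  ],
  spin=[0,0,0],
)

```text
time: 12.22
tool_pos: [576.6, 154.7, 196.8]
tcp_rot: [180.0, -0.0, 83.0]
ft_force: [-0.9, -1.2, 2.3]
finger_gap: 15.1
grip_force: 59.7
```

>>> step_arm(
  delta_pos=[
    [0,0,-0.005],
    [0,0,-0.005],
    [0,0,0],
  ],
  spin=[0,0,0],
)

```text
time: 12.6
tool_pos: [576.9, 154.7, 195.1]
tcp_rot: [179.9, -0.0, 83.0]
ft_force: [-0.5, -0.2, 4.5]
finger_gap: 15.7
grip_force: 59.9
```

The gates were met at TCP z of about 199.5, so the seat should be near 180. The sideways forces stay small.

>>> step_arm(
  delta_pos=[
    [0,0,-0.005],
    [0,0,-0.005],
    [0,0,-0.005],
    [0,0,0],
  ],
  spin=[0,0,0,0],
)

```text
time: 13.1
tool_pos: [576.0, 154.9, 191.5]
tcp_rot: [-179.9, -0.0, 83.0]
ft_force: [-3.3, 0.6, 4.9]
finger_gap: 15.3
grip_force: 59.9
```

>>> step_arm(
  delta_pos=[
    [0,0,-0.005],
    [0,0,-0.005],
    [0,0,-0.005],
    [0,0,0],
  ],
  spin=[0,0,0,0],
)

```text
time: 13.6
tool_pos: [575.8, 154.8, 187.9]
tcp_rot: [-179.9, 0.0, 83.0]
ft_force: [-6.4, 2.8, 1.3]
finger_gap: 15.5
grip_force: 59.4
```

>>> step_arm(
  delta_pos=[
    [0,0,-0.005],
    [0,0,-0.005],
    [0,0,0],
  ],
  spin=[0,0,0],
)

```text
time: 13.98
tool_pos: [576.6, 154.4, 185.9]
tcp_rot: [-180.0, 0.0, 83.0]
ft_force: [0.0, -0.2, -2.3]
finger_gap: 15.1
grip_force: 59.0
```

>>> step_arm(
  delta_pos=[
    [0,0,-0.005],
    [0,0,-0.005],
    [0,0,0],
  ],
  spin=[0,0,0],
)

```text
time: 14.35
tool_pos: [576.4, 154.6, 184.5]
tcp_rot: [-180.0, 0.0, 83.0]
ft_force: [-0.5, 0.1, -2.0]
finger_gap: 15.5
grip_force: 59.0
```

>>> step_arm(
  delta_pos=[
    [0,0,-0.005],
    [0,0,-0.005],
    [0,0,0],
  ],
  spin=[0,0,0],
)

```text
time: 14.72
tool_pos: [576.3, 154.7, 182.5]
tcp_rot: [-180.0, 0.0, 83.0]
ft_force: [0.3, 1.0, -2.3]
finger_gap: 15.7
grip_force: 59.0
```

>>> step_arm(
  delta_pos=[
    [0,0,-0.005],
    [0,0,0],
  ],
  spin=[0,0],
)

```text
time: 14.98
tool_pos: [576.4, 154.7, 181.6]
tcp_rot: [-180.0, 0.0, 83.0]
ft_force: [-0.1, 0.6, -2.8]
finger_gap: 15.3
grip_force: 59.0
```

>>> step_arm(
  delta_pos=[
    [0,0,-0.005],
    [0,0,0],
  ],
  spin=[0,0],
)

```text
time: 15.22
tool_pos: [576.5, 154.7, 180.9]
tcp_rot: [180.0, -0.0, 83.0]
ft_force: [-1.2, -0.3, -1.8]
finger_gap: 15.1
grip_force: 59.2
```

>>> step_arm(
  delta_pos=[
    [0,0,-0.005],
    [0,0,0],
  ],
  spin=[0,0],
)

```text
time: 15.48
tool_pos: [576.6, 154.8, 180.8]
tcp_rot: [180.0, -0.0, 83.0]
ft_force: [-3.3, -1.1, 5.0]
finger_gap: 15.2
grip_force: 60.3
```

>>> step_arm(
  delta_pos=[
    [0,0,-0.003],
    [0,0,0],
  ],
  spin=[0,0],
)

```text
time: 15.72
tool_pos: [576.6, 154.8, 180.8]
tcp_rot: [179.9, -0.0, 83.0]
ft_force: [-5.4, -1.0, 8.9]
finger_gap: 14.9
grip_force: 60.7
```

Seated at z of about 180.8. Now a gentle pull up.

>>> step_arm(
  delta_pos=[
    [0,0,0.005],
    [0,0,0.005],
    [0,0,0.005],
    [0,0,0.005],
    [0,0,0.005],
    [0,0,0],
  ],
  spin=[0,0,0,0,0,0],
)

```text
time: 16.48
tool_pos: [576.5, 154.7, 184.1]
tcp_rot: [180.0, -0.0, 83.0]
ft_force: [0.2, -0.1, -2.7]
finger_gap: 15.3
grip_force: 59.0
```

>>> step_arm(
  delta_pos=[
    [0,0,0.005],
    [0,0,0.005],
    [0,0,0],
  ],
  spin=[0,0,0],
)

```text
time: 16.85
tool_pos: [576.5, 154.7, 186.3]
tcp_rot: [180.0, -0.0, 83.0]
ft_force: [0.8, -0.8, -2.7]
finger_gap: 15.2
grip_force: 59.0
```

>>> step_arm(
  delta_pos=[
    [0,0,0.005],
    [0,0,0],
  ],
  spin=[0,0],
)

```text
time: 17.1
tool_pos: [576.5, 154.7, 187.2]
tcp_rot: [180.0, -0.0, 83.0]
ft_force: [-0.8, -0.0, -2.4]
finger_gap: 15.4
grip_force: 59.0
```

>>> step_arm(
  delta_pos=[
    [0,0,0.005],
    [0,0,0],
  ],
  spin=[0,0],
)

```text
time: 17.35
tool_pos: [576.3, 154.7, 187.9]
tcp_rot: [-180.0, 0.0, 83.0]
ft_force: [-0.5, 0.7, -3.6]
finger_gap: 15.4
grip_force: 58.9
```

>>> step_arm(
  delta_pos=[
    [0,0,0.004],
    [0,0,0],
  ],
  spin=[0,0],
)

```text
time: 17.6
tool_pos: [576.1, 154.7, 188.4]
tcp_rot: [-179.9, 0.0, 83.0]
ft_force: [-0.4, 0.6, -6.5]
finger_gap: 15.8
grip_force: 58.5
```

>>> step_arm(
  delta_pos=[
    [0,0,0.003],
    [0,0,0],
  ],
  spin=[0,0],
)

```text
time: 17.85
tool_pos: [576.0, 154.6, 188.7]
tcp_rot: [-179.9, 0.0, 83.0]
ft_force: [1.1, 1.0, -10.7]
finger_gap: 15.7
grip_force: 58.6
```

```bash
python3 - <<'E'
from h import *
s=r.sense();print(s["tool_pos"],s["tcp_rot"],s["ft_force"],s["wrist_torque"])
E
```

```text
[575.95017618 154.63088944 188.65428888] [-1.79920691e+02  2.27529280e-02  8.30148032e+01] [  1.14912567   1.0375254  -10.69793681] [-0.03150846 -0.05701947  0.06803166]
```

>>> step_arm(
  delta_pos=[
    [0,0,0.003],
    [0,0,0],
    [0,0,0],
  ],
  spin=[0,0,0],
)

```text
time: 18.23
tool_pos: [575.8, 154.6, 189.1]
tcp_rot: [-179.9, 0.0, 83.0]
ft_force: [0.2, 0.5, -17.9]
finger_gap: 15.5
grip_force: 58.7
```

```bash
python3 - <<'E'
from h import *
s=r.sense();print(s["tool_pos"],s["tcp_rot"],s["ft_force"],s["wrist_torque"])
E
```

```text
[575.77556814 154.63107168 189.06497762] [-1.79897135e+02  3.08770667e-02  8.30194664e+01] [  0.21768201   0.47165108 -17.87221025] [ 0.03187114 -0.12209468  0.18442213]
```

At a 15 N pull there is almost no tilting moment, so both gates hold. Now I set it back down.

>>> step_arm(
  delta_pos=[
    [0,0,-0.006],
    [0,0,-0.006],
    [0,0,-0.006],
    [0,0,-0.006],
    [0,0,-0.006],
    [0,0,-0.006],
    [0,0,-0.006],
    [0,0,0],
  ],
  spin=[0,0,0,0,0,0,0,0],
)

```text
time: 19.23
tool_pos: [576.4, 154.7, 181.5]
tcp_rot: [-180.0, 0.0, 83.0]
ft_force: [0.4, 0.5, -2.1]
finger_gap: 15.3
grip_force: 60.7
```

>>> step_arm(
  delta_pos=[
    [0,0,-0.005],
    [0,0,0],
  ],
  spin=[0,0],
)

```text
time: 19.48
tool_pos: [576.5, 154.7, 180.9]
tcp_rot: [180.0, -0.0, 83.0]
ft_force: [-0.3, -0.4, -1.0]
finger_gap: 15.7
grip_force: 60.9
```

```bash
python3 - <<'E'
from h import *
s=r.sense();print(s["tool_pos"],s["tcp_rot"],s["ft_force"],s["wrist_torque"])
E
```

```text
[576.53636083 154.71298285 180.90568399] [ 1.79982290e+02 -4.17310384e-03  8.30103825e+01] [-0.27128726 -0.40755555 -0.971322  ] [-0.02413644  0.08792603 -0.02697171]
```

>>> step_arm(
  delta_pos=[
    [0,0,-0.004],
    [0,0,0],
    [0,0,0],
  ],
  spin=[0,0,0],
)

```text
time: 19.85
tool_pos: [576.6, 154.7, 180.8]
tcp_rot: [180.0, -0.0, 83.0]
ft_force: [-3.1, -1.5, 5.4]
finger_gap: 15.3
grip_force: 61.9
```

>>> step_arm(
  delta_pos=[
    [0,0,0],
    [0,0,0],
    [0,0,0],
    [0,0,0],
    [0,0,0],
    [0,0,0],
  ],
  spin=[0,0,0,0,0,0],
  gripper=-0.2,
)

```text
time: 20.6
tool_pos: [576.4, 154.7, 179.9]
tcp_rot: [180.0, -0.0, 83.0]
ft_force: [-0.8, -0.4, 1.0]
finger_gap: 34.4
grip_force: 0.0
```

>>> step_arm(
  delta_pos=[
    [0,0,0.02],
    [0,0,0.04],
    [0,0,0.06],
    [0,0,0.06],
    [0,0,0.08],
    [0,0,0.08],
    [0,0,0.08],
    [0,0,0.08],
  ],
  spin=[0,0,0,0,0,0,0,0],
)

```text
time: 21.6
tool_pos: [576.5, 154.7, 281.2]
tcp_rot: [180.0, -0.0, 83.0]
ft_force: [-0.0, 0.1, -0.7]
finger_gap: 34.1
grip_force: 0.0
```

>>> step_arm(
  delta_pos=[
    [-0.1,-0.1,0.04],
    [-0.2,-0.2,0],
    [-0.2,-0.2,0],
    [-0.2,-0.2,0],
    [-0.1,-0.1,0],
    [0,0,0],
    [0,0,0],
    [0,0,0],
  ],
  spin=[0,0,0,0,0,0,0,0],
)

```text
time: 22.6
tool_pos: [416.9, -4.8, 288.0]
tcp_rot: [-180.0, -0.0, 83.1]
ft_force: [0.4, -0.1, 0.2]
finger_gap: 34.0
grip_force: 0.0
```

```bash
python3 - <<'E'
from h import *
T=snap("top");S=snap("scene")
a=cv2.resize(T["pixels"][150:220,210:320],(400,255),interpolation=cv2.INTER_CUBIC)
b=cv2.resize(S["pixels"][165:245,210:310],(400,320),interpolation=cv2.INTER_CUBIC)
c=np.zeros((320,800,3),np.uint8);c[:255,:400]=a;c[:,400:]=b
cv2.imwrite("pics/end.png",c);print(r.sense()["tool_pos"],r.sense()["ft_force"])
E
```

```text
[416.73315181  -4.75250187 287.77430138] [ 1.10810029 -0.49985942  0.71010497]
```

View pics/end.png

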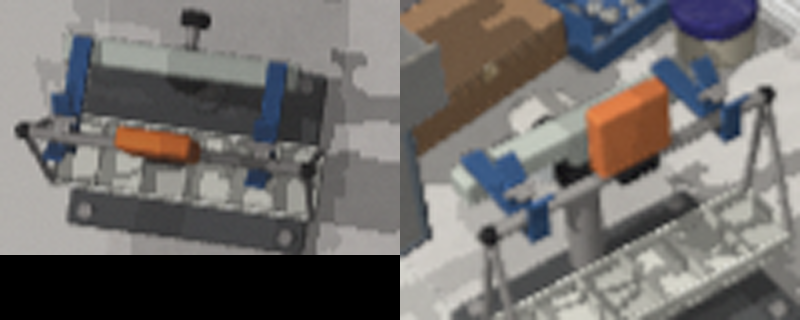

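The rack hangs upright, with its bar in both hooks and the gates closed over it. The robot is clear of everything, so I'm handing in.

```bash
python3 -c "
from bench import r
print(r.hand_in())"
```

```text
the job is handed in; nothing more can be done
None
```

The rack hangs upright on both hook seats; both gates held against a gentle pull of about 15 N, it was set back down and released, and the job is handed in (verdict not shown).

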